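# Lay the cookie press kit low

### The arm

A 6-joint arm with a two-finger parallel gripper is mounted at the origin on the work surface. World frame = base frame: x ahead of the robot, y to its left, z up, the work surface at z = 0. Lengths are in m, angles in rad, forces in N, time in s.
With the tool pointing down it reaches from about 0.325 to 0.925 m from the base axis. Payload 3.1 kg.
Tool frame: the origin (TCP) lies between the finger pads; the fingertips stand 19 mm ahead of it and the grasp point (between the pads) is the TCP; z points along the fingers, y is the direction in which the jaws open and shut (so a half turn about z gives the same grasp; the last joint's range is limited). The gripper opens to 85 mm and grips with 20 to 120 N. Pads are 22 mm wide; open, the fingers measure 114 mm over their backs; the gripper's body (76 mm by 85 mm) begins 54 mm behind the grasp point. The pads swing forward as they close: fully open they stand 13 mm farther back than shut.
Start: joints at [1.08, 0.217, 1.613, -0, 1.311, -0.112], TCP at [0.231, 0.581, 0.228] pointing down, gripper open.
Joint ranges: [-2.75, 2.75], [-0.78, 2.1], [0.31, 2.55], [-1.13, 4.27], [0.13, 2.63], [-2.58, 2.58]. Speed limits (rad/s): [2.79, 2.79, 3.14, 3.14, 3.14, 3.14].

### API

Orientations are given as a unit quaternion [w, x, y, z].
In Python, from bench import robot gives the robot as it stands.
- The arm moves only by the tool move_arm, never from a script. Its argument "targets" is one flat list of numbers, 7 for each row, row after row: the turn, a rotation vector about the tool's x, y, z in rad, then the shift along the tool's x, y, z in m, then the closure in counts, from 0 (fully open) to 255 (shut). A call has 1 to 20 rows; each row is the pose to reach, as a shift and turn from the pose commanded when the call began, along the tool's axes at that moment; what a row does not reach only later rows make up. A row lasts 1/12 s, in which the tool goes at most 41.7 mm and 7.16 degrees, less where a joint would pass 70% of its speed; a pose out of reach is approached as far as the arm can. A call with a gripper value outside its range is refused whole. The fingers move at their own pace and stop on an object; the grip force is fixed at half the most. Time passes only in rows, so rows that repeat a pose let the fingers close. It gives the time, the measured TCP pose, the force and the opening at its end, in the units of the state.
- robot.read_state(): the state, without advancing time (a new reading comes with each control period).
- robot.get_image(name): name is "side" or "top" or "wrist"; returns (picture, depth): 420x560x3 uint8, red, green, blue; 420x560 float32, m along the optical axis (not along the pixel's ray), 0 where there is no reading.
- robot.camera_params(name): a dict with "fx", "fy", "cx", "cy" (pixels), "eye" and "attitude" of the camera in the world; the wrist camera has in their place "T_tool_cam" (4x4, takes a point from camera to tool coordinates, whose origin is the TCP and whose axes are the flange's). Camera axes: x right, y up, looking along -z (the intrinsics and any distortion apply to the point x, -y, -z); pixel columns grow to the right and rows downward; lengths in m; the calibration is good to about 2 mm. A picture is of the moment at which its call begins: read the wrist's pose just before it. camera_params takes no time and is no camera call.
- robot.sign_off(): hands the job in, once; it reports no verdict.
Trained networks look in the newest picture that a camera, given by its name, has taken for a name from the list of things; names that differ only in an ending like _2 or _b are one class to them, and where a whole thing is asked for, a point or a joint stands for the part that bears it (a point fixed in the world has none). Each returns a list of dicts, best first, with "score" (0 to 1); they miss things now and then, are a little off and sometimes report something else, mostly with a low value. They report only what shows in the picture. A call takes as long as a camera call.
- robot.boxes_of(camera, target): "position" ([x, y, z] in m, in the coordinates of the camera as it stood for that picture, good to about 4 mm: the middle of the surface that is visible of it).
- robot.silhouettes(camera, target): "mask" (420x560 bool, what is visible of it).
The state is a dict: "time": time; "joints": joint angles; "qvel": joint speeds; "joint_torque": joint torques, N m; "tool_pos": TCP position; "tcp_rot": TCP orientation; "wrist_force": force on the tool from outside, world axes, zero at the start; "torque": the same for the moment, N m; "width": opening from 0.0 (shut) to 1.0 (fully open).
Only numpy, scipy, OpenCV 4.12 (cv2) and the standard library are available. Lean on these libraries where they do the work, as an engineer would, in place of code of your own. Each camera call takes 0.05 s, during which the arm holds its last target. There are 200 camera calls.

### The job

A pull-out shelf is to slide back in just above this mat, so the cookie press kit must lie low: push the press's raised lever over until it is folded fully down along the barrel, and push the standing disc case over where it stands so that it lies flat on the mat with its clear window and the discs behind it facing up. Use pushes of the fingers only: do not pick up or carry anything, and leave the other things where they are.

Things in the scene. Friction and masses are not known exactly. Their poses are not given: they have to be found in the camera images.
- press: stainless steel cookie press lying level in a cradle that is fixed to the cupboard base. Origin: under the middle of the barrel, on the mat's top. Its x axis runs along the barrel from the lever's hinge towards the nozzle collar, z up. Barrel 54 mm across (end collars 61), axis 41 mm above the origin, from x -82 to +82 mm; a thin plunger rod sticks out behind to x -122 at the barrel's height. It does not move.
- lever_hinge (a point): axis of the lever's hinge: level, along the press's y axis, 80 mm above the mat, at x -60 mm on the press; this point has the press's axes
- lever_tip (a point): point in the middle of the lever's black grip, 100 mm from the hinge axis; its x axis runs along the lever outwards from the hinge, its z axis is square to the lever and points to the outer face (the one that is on top when folded down; push on this face)
- press_lever (a joint): angle of the press's lever, rad: 0 = folded fully down, level above the barrel (against a stop); about 1.57 = standing straight up over the hinge; starts at 1.0 to 1.6, limit 1.75. Lever 120 mm long from the hinge, 22 mm wide, 6 thick, its last 42 mm a black grip 26 wide, 9 thick. Stiff hinge: about 0.14 N m friction (1.5 to 3 N at the grip), stays where it is left
- disc_case: flat closed plastic case of press discs, loose, standing on its long edge: 120 mm long (its y), 100 high (its z), 30 thick (its x), about 0.22 kg. Origin: centre of the underside as it stands, on the mat. Its +x face is the clear window with six discs to be seen behind it, its -x face is the plain white back; seen from above, the 12 mm of its top edge next to the window are a grey frame, the other 18 mm white. It can be turned any way round. All faces are solid to the touch
- case_mid (a point): centre of the disc case (50 mm above the mat as it stands), with the case's axes; 19 mm above the cupboard base when the case lies flat
- cup_a: bystander, loose: teal silicone muffin case, open cup 66 mm across the rim and 32 high, standing near the case's window side. Origin: centre of its underside. Leave it alone
- cup_b: bystander, loose: a second such muffin case, beside the press. Origin: centre of its underside. Leave it alone
- disc_a: bystander, loose: loose plastic press disc, 36 mm across, 5 thick, lying flat on the case's window side. Origin: centre of its underside. Leave it alone
- disc_b: bystander, loose: another such disc. Origin: centre of its underside. Leave it alone
- pie_plate: bystander, loose: small white enamel pie plate, 144 mm across, 26 high, at the far side. Origin: centre of its underside. Leave it alone
- jar: bystander, loose: jar, 48 mm across, 80 high, at the far side. Origin: centre of its underside. Leave it alone
- packet: bystander, loose: cardboard packet 45 x 90 x 60 mm, at the far side. Origin: centre of its underside. Leave it alone
- spatula: bystander, loose: spatula 280 mm long, lying at the right side of the mat. Origin: centre of its underside (about the middle of its length). Leave it alone
- mat: black rubber mat that all stand on, 620 x 1060 mm, 4 thick, fixed; its top is 4 mm above the work surface. Origin: centre of its underside

How it is judged:
By the outcome, as a careful person would: the job done as asked, in the order asked, and still so for the second after the job is handed in, with the robot touching nothing.
It also fails if it takes over 45 s, if anything falls off the work surface, if the arm or the gripper's body presses on something with over 40 N, if the wrist force passes 120 N, or if a joint passes its speed limit or range.

## Working session

There is one attempt and no reset: what is moved stays moved. The work goes in short steps, Python scripts to look and compute and a tool call to move; the robot and the scene stay as the last step left them, time stands still between calls to the robot, and variables do not carry over. Pictures are saved under pics/ and viewed, about 8 in all and at most 12, crops included, and the job is handed in when it is done.

Besides the shell and the picture viewer there is one more tool, called after "Call:" by a JSON object that holds its "api" and its "payload". move_arm: Moves the arm, as the interface text tells. Its arguments: {"type":"object","properties":{"targets":{"type":"array","items":{"type":"number"}}},"required":["targets"]}

```bash
mkdir -p pics; cat > h.py <<'E'
import numpy as np, cv2
from scipy.spatial.transform import Rotation as R
from bench import robot
def q2R(q): return R.from_quat([q[1],q[2],q[3],q[0]]).as_matrix()
def campose(name):
    p=robot.camera_params(name)
    if 'eye' in p:
        a=np.array(p['attitude'],float)
        M=a if a.shape==(3,3) else q2R(a)
        return M,np.array(p['eye']),p
    s=robot.read_state(); T=np.array(p['T_tool_cam']); Rt=q2R(s['tcp_rot'])
    return Rt@T[:3,:3],Rt@T[:3,3]+s['tool_pos'],p
def cloud(name,depth):
    M,e,p=campose(name)
    v,u=np.mgrid[:420,:560]
    P=np.stack([(u-p['cx'])/p['fx']*depth,-(v-p['cy'])/p['fy']*depth,-depth],-1)
    W=P@M.T+e; W[depth<=0]=np.nan
    return W
def w(name,pos):
    M,e,p=campose(name); return M@np.array(pos)+e
E
python3 - <<'E'
from h import *
print(robot.read_state())
for n in('side','top'):
    print(robot.camera_params(n))
    im,d=robot.get_image(n)
    cv2.imwrite(f'pics/{n}0.png',im[...,::-1]); np.savez(f'{n}0.npz',im=im,W=cloud(n,d))
    for t in('press','lever_tip','disc_case','cup_a','disc_a','pie_plate','jar','packet','spatula'):
        for b in robot.boxes_of(n,t)[:3]: print(n,t,round(b['score'],2),w(n,b['position']).round(3))
E
```

```text
{'time': 0.0, 'joints': array([ 1.07982784e+00,  2.17745631e-01,  1.61494401e+00, -3.45584256e-05,
        1.31128250e+00, -1.12216721e-01]), 'qvel': array([-0.00045845, -0.00162888, -0.00058394, -0.00069816,  0.00110399,
        0.00147884]), 'joint_torque': array([-2.74384383e-04, -3.96843696e+01, -3.03857231e+01, -1.88302879e-04,
        9.60409379e-03,  1.32469054e-05]), 'tool_pos': array([0.230708  , 0.57997285, 0.2265684 ]), 'tcp_rot': array([-3.37460877e-04,  1.88241463e-01,  9.82122058e-01, -1.14100222e-03]), 'wrist_force': array([-0.71493101, -0.4598972 ,  0.19290968]), 'torque': array([ 0.04411725, -0.01321922, -0.02722532]), 'width': 1.0046531668941918}
{'fx': 380.3830244675255, 'fy': 380.3830244675255, 'cx': 273.22277256853573, 'cy': 213.23982021691072, 'eye': array([0.07874425, 0.47434133, 0.54186976]), 'attitude': array([-0.30518705, -0.18380239,  0.4519296 ,  0.81782466])}
side press 0.75 [ 0.566 -0.262  0.065]
side lever_tip 0.69 [0.504 0.171 0.005]
side lever_tip 0.61 [ 0.563 -0.27   0.145]
side lever_tip 0.55 [ 0.542 -0.454  0.014]
side disc_case 0.62 [0.503 0.163 0
[... 563 characters left out ...]
9.9721599537135, 'cy': 204.78731231636914, 'eye': array([ 0.38950157, -0.07814868,  1.21744814]), 'attitude': array([-0.6940302 , -0.07094552,  0.05674885,  0.71419072])}
top press 0.93 [ 0.579 -0.269  0.072]
top press 0.45 [ 0.571 -0.269  0.151]
top lever_tip 0.55 [ 0.567 -0.27   0.152]
top disc_case 0.95 [0.545 0.138 0.101]
top cup_a 0.76 [0.531 0.04  0.011]
top cup_a 0.68 [ 0.611 -0.195  0.013]
top disc_a 0.58 [0.461 0.065 0.009]
top disc_a 0.57 [0.48  0.111 0.009]
top pie_plate 0.75 [ 0.569 -0.271  0.152]
top pie_plate 0.67 [ 0.796 -0.103  0.013]
top jar 0.53 [0.77  0.071 0.083]
top jar 0.2 [ 0.567 -0.269  0.15 ]
top packet 0.57 [0.736 0.28  0.064]
top spatula 0.94 [ 0.638 -0.461  0.009]
```

```bash
python3 - <<'E'
from h import *
a=np.load('top0.npz'); b=np.load('side0.npz')
im=np.hstack([cv2.resize(a['im'],(800,600))]); cv2.imwrite('pics/top_big.png',im[...,::-1])
cv2.imwrite('pics/side_big.png',cv2.resize(b['im'],(800,600))[...,::-1])
W=a['W'].reshape(-1,3); I=a['im'].reshape(-1,3).astype(int)
def near(c,r,z0,z1): return (np.hypot(W[:,0]-c[0],W[:,1]-c[1])<r)&(W[:,2]>z0)&(W[:,2]<z1)
m=near((.545,.138),.1,.094,.115)
r=cv2.minAreaRect(W[m][:,:2].astype(np.float32)); print('case top',m.sum(),r,cv2.boxPoints(r).round(3).tolist(),W[m][:,2].mean())
br=I[m].sum(1); q=W[m]
print('bright',q[br>np.percentile(br,60)].mean(0),'dark',q[br<np.percentile(br,30)].mean(0))
m=near((.57,-.27),.12,.1,.25)
q=W[m]; print('lever',m.sum(),q.min(0),q.max(0),q.mean(0))
r=cv2.minAreaRect(q[:,:2].astype(np.float32)); print(r)
m=near((.57,-.27),.15,.05,.078)
r=cv2.minAreaRect(W[m][:,:2].astype(np.float32)); print('barrel',r,cv2.boxPoints(r).round(3).tolist())
V=b['W'].reshape(-1,3)
m=(np.hypot(V[:,0]-.57,V[:,1]+.27)<.12)&(V[:,2]>.095)
q=V[m]; print('lever side',m.sum())
for z in np.arange(.095,.24,.015):
    k=(q[:,2]>=z)&(q[:,2]<z+.015)
    if k.any(): print(z.round(3),k.sum(),np.median(q[k],0).round(3))
E
```

```text
case top 522 ((0.5479939579963684, 0.13914425671100616), (0.03165746107697487, 0.11968211829662323), 54.98616409301758) [[0.49000000953674316, 0.16099999845027924], [0.5879999995231628, 0.09200000017881393], [0.6060000061988831, 0.11800000071525574], [0.5080000162124634, 0.1860000044107437]] 0.10394827436510329
bright [0.54948785 0.14356547 0.1042411 ] dark [0.54931883 0.12808203 0.10372359]
lever 264 [ 0.53924543 -0.28953391  0.10032764] [ 0.59316961 -0.25747976  0.19547252] [ 0.56783374 -0.2729605   0.1545297 ]
((0.566641092300415, -0.2728000581264496), (0.025392036885023117, 0.0521455816924572), 76.97572326660156)
barrel ((0.5767490267753601, -0.2747581899166107), (0.05888070911169052, 0.20382684469223022), 77.73199462890625) [[0.47099998593330383, -0.28200000524520874], [0.6700000166893005, -0.32499998807907104], [0.6830000281333923, -0.2680000066757202], [0.4830000102519989, -0.2240000069141388]]
lever side 359
0.095 50 [ 0.543 -0.266  0.103]
0.11 51 [ 0.55  -0.266  0.117]
0.125 50 [ 0.558 -0.268  0.132]
0.14 54 [ 0.565 -0.269  0.148]
0.155 56 [ 0.571 -0.271  0.163]
0.17 65 [ 0.578 -0.271  0.177]
0.185 33 [ 0.583 -0.274  0.189]
```

View pics/top_big.png

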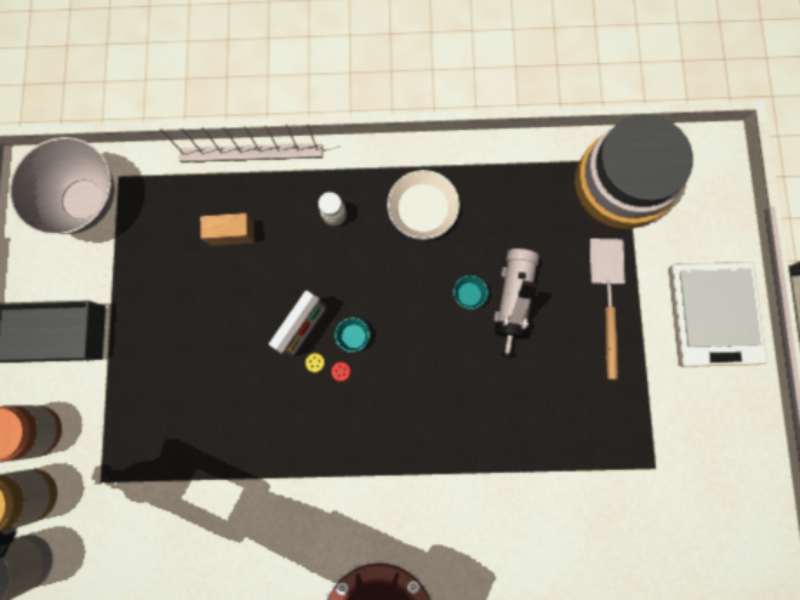

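View pics/side_big.png

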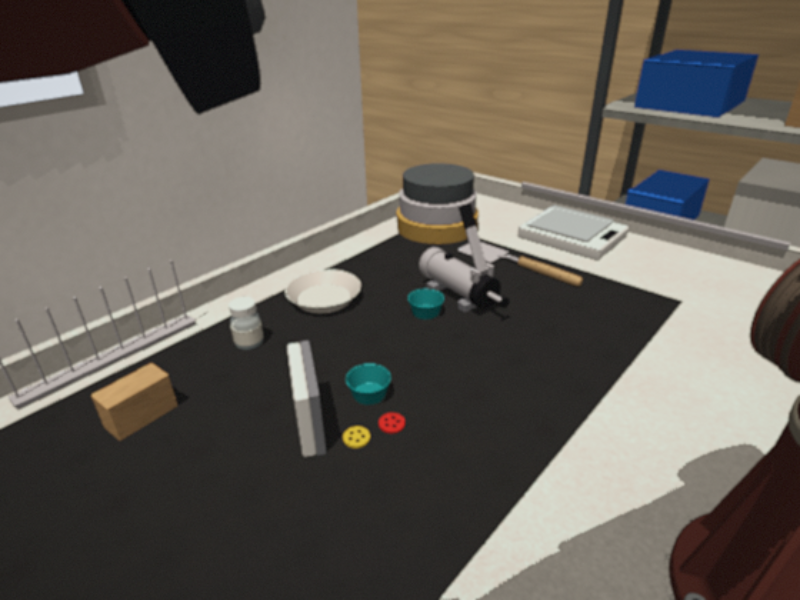

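The top picture (800x600) shows the case at about (298,325), with its coloured window on the lower right towards the discs and cup. The lever leans from the near end of the press, at about (510,325), towards the nozzle. The side picture shows the same, with the lever at about (470,235).

The lever comes first, so I'm moving beside it with the fingers shut.

Call:
{"api": "move_arm", "payload": {"targets": [0,0,-0.164,-0.59,-0.673,0,255,0,0,-0.164,-0.59,-0.673,0,255,0,0,-0.164,-0.59,-0.673,0,255,0,0,-0.164,-0.59,-0.673,0,255,0,0,-0.164,-0.59,-0.673,0,255,0,0,-0.164,-0.59,-0.673,0,255,0,0,-0.164,-0.59,-0.673,0,255,0,0,-0.164,-0.59,-0.673,0,255,0,0,-0.164,-0.59,-0.673,0,255,0,0,-0.164,-0.59,-0.673,0,255,0,0,-0.164,-0.59,-0.673,0,255,0,0,-0.164,-0.59,-0.673,0,255,0,0,-0.164,-0.59,-0.673,0,255,0,0,-0.164,-0.59,-0.673,0,255,0,0,-0.164,-0.59,-0.673,0,255,0,0,-0.164,-0.59,-0.673,0,255,0,0,-0.164,-0.59,-0.673,0,255,0,0,-0.164,-0.59,-0.673,0,255,0,0,-0.164,-0.59,-0.673,0,255,0,0,-0.164,-0.59,-0.673,0,255]}}

```text
time: 2.67
tool_pos: [0.5101, -0.2069, 0.2281]
tcp_rot: [0.0, 0.108, 0.994, -0.0]
wrist_force: [0.6, 0.5, 0.3]
width: 0.003
```

Call:
{"api": "move_arm", "payload": {"targets": [0,0,0,-0.032,-0.0514,0,255,0,0,0,-0.032,-0.0514,0,255,0,0,0,-0.032,-0.0514,0,255]}}

```text
time: 2.92
tool_pos: [0.531, -0.2663, 0.228]
tcp_rot: [0.001, 0.109, 0.994, -0.001]
wrist_force: [0.0, 1.2, -0.2]
width: 0.002
```

```bash
python3 - <<'E'
from h import *
s=robot.read_state(); print(s['tool_pos'],s['tcp_rot'])
im,d=robot.get_image('wrist'); W=cloud('wrist',d)
cv2.imwrite('pics/w1.png',im[...,::-1])
for t in('lever_tip','press'):
    for b in robot.boxes_of('wrist',t)[:2]: print(t,b['score'],w('wrist',b['position']).round(3))
u=np.array([.977,-.213]); v=np.array([.213,.977]); o=np.array([.538,-.266])
S=(W[...,:2]-o)@u; Y=(W[...,:2]-o)@v; Z=W[...,2]
m=(abs(Y)<.04)&(Z>.09)&(Z<.2)&(S>-.02)&(S<.1)
for z in np.arange(.09,.2,.01):
    k=m&(Z>=z)&(Z<z+.01)
    if k.sum()>5: print(z.round(3),k.sum(),'s',np.percentile(S[k],[5,50,95]).round(3),'y',Y[k].min().round(3),Y[k].max().round(3))
E
```

```text
[ 0.5310275  -0.26632612  0.22795934] [ 7.18283030e-04  1.09294258e-01  9.94008607e-01 -1.06722782e-03]
lever_tip 0.72 [ 0.547 -0.266  0.119]
lever_tip 0.19 [0.528 0.014 0.011]
press 0.74 [ 0.537 -0.264  0.07 ]
0.09 349 s [-0.007  0.001  0.005] y -0.019 0.02
0.1 254 s [0.004 0.006 0.008] y -0.01 0.012
0.11 289 s [0.008 0.011 0.013] y -0.01 0.012
0.12 322 s [0.013 0.016 0.018] y -0.01 0.011
0.13 347 s [0.018 0.021 0.023] y -0.01 0.012
0.14 130 s [0.023 0.024 0.025] y -0.01 0.011
```

View pics/w1.png

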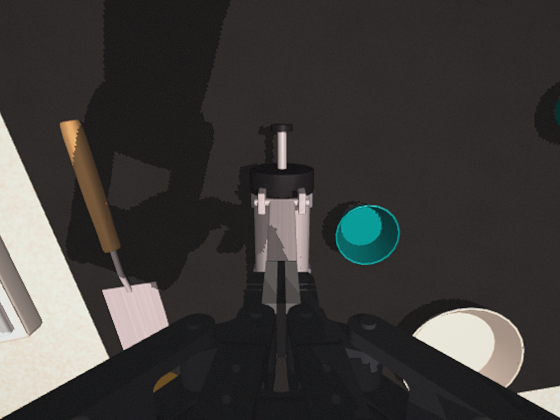

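The wrist picture shows the grey lever shaft at about (285,240), running under the gripper, with the hinge at about (280,200). The depth fit gives an angle of about 1.11 rad, and the lever is centred under the tool.

Next I push along the arc.

Call:
{"api": "move_arm", "payload": {"targets": [0,0,0,0,0.002,0.02,255,0,0,0,0,0.002,0.038,255,0,0,0,-0.02,0.002,0.038,255,0,0,0,-0.034,0.002,0.038,255,0,0,0,-0.042,0.002,0.043,255,0,0,0,-0.05,0.002,0.048,255,0,0,0,-0.058,0.002,0.054,255,0,0,0,-0.065,0.002,0.06,255,0,0,0,-0.071,0.002,0.068,255,0,0,0,-0.076,0.002,0.076,255,0,0,0,-0.0805,0.002,0.084,255,0,0,0,-0.084,0.002,0.093,255,0,0,0,-0.0855,0.002,0.0975,255,0,0,0,-0.087,0.002,0.102,255,0,0,0,-0.088,0.002,0.1065,255,0,0,0,-0.089,0.002,0.111,255,0,0,0,-0.09,0.002,0.116,255,0,0,0,-0.09,0.002,0.119,255,0,0,0,-0.09,0.002,0.1205,255,0,0,0,-0.09,0.002,0.1205,255]}}

```text
time: 4.73
tool_pos: [0.618, -0.2787, 0.1068]
tcp_rot: [-0.001, 0.107, 0.994, 0.0]
wrist_force: [-0.2, -0.9, -0.1]
width: 0.005
```

Call:
{"api": "move_arm", "payload": {"targets": [0,0,0,0,0,0.002,255,0,0,0,0,0,0.004,255,0,0,0,0,0,0.004,255]}}

```text
time: 4.98
tool_pos: [0.6184, -0.2789, 0.1032]
tcp_rot: [-0.0, 0.107, 0.994, 0.0]
wrist_force: [0.8, -0.1, 0.7]
width: 0.003
```

```bash
python3 - <<'E'
from h import *
n='side'; im,d=robot.get_image(n); W=cloud(n,d)
cv2.imwrite('pics/s2.png',cv2.resize(im[120:260,250:440],(760,560),interpolation=cv2.INTER_CUBIC)[...,::-1])
E
```

```text
(no output)
```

View pics/s2.png

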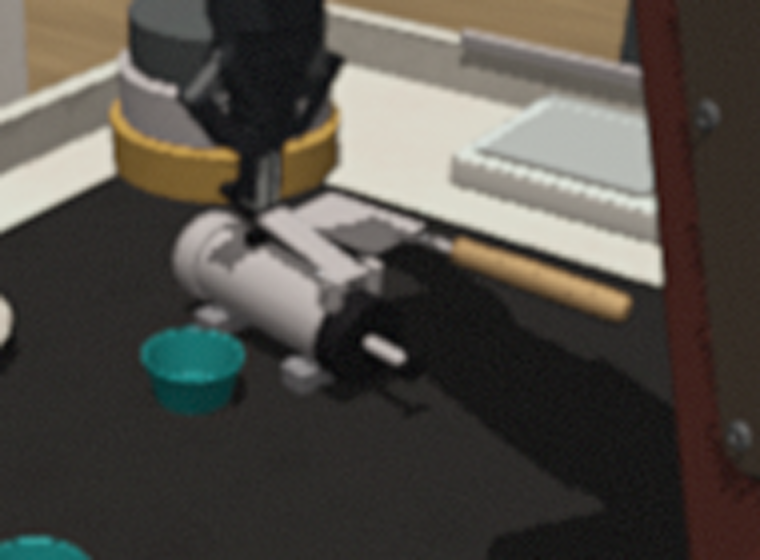

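The crop shows the lever (270–370, 215–275) nearly folded, with the fingertip on the grip at about (260,205). I'll press on until the stop pushes back.

Call:
{"api": "move_arm", "payload": {"targets": [0,0,0,0,0,0.002,255,0,0,0,0,0,0.004,255,0,0,0,0,0,0.004,255]}}

```text
time: 5.28
tool_pos: [0.6184, -0.2789, 0.099]
tcp_rot: [-0.0, 0.107, 0.994, -0.0]
wrist_force: [0.7, 0.3, 0.3]
width: -0.001
```

Call:
{"api": "move_arm", "payload": {"targets": [0,0,0,0,0,0.002,255,0,0,0,0,0,0.003,255,0,0,0,0,0,0.003,255]}}

```text
time: 5.53
tool_pos: [0.6184, -0.2789, 0.0961]
tcp_rot: [-0.0, 0.107, 0.994, 0.0]
wrist_force: [0.4, -0.1, 1.0]
width: -0.001
```

```bash
python3 - <<'E'
from h import *
for n in('side','top'):
    im,d=robot.get_image(n); W=cloud(n,d)
    if n=='side':cv2.imwrite('pics/s3.png',cv2.resize(im[150:220,280:375],(760,560),interpolation=cv2.INTER_CUBIC)[...,::-1])
    u=np.array([.977,-.213]); v=np.array([.213,.977]); o=np.array([.538,-.266])
    S=(W[...,:2]-o)@u; Y=(W[...,:2]-o)@v-.001; Z=W[...,2]
    for s in np.arange(0,.14,.01):
        k=(abs(Y)<.008)&(S>=s)&(S<s+.01)&(Z>.05)&(Z<.3)
        if k.sum()>2: print(n,s.round(2),k.sum(),np.percentile(Z[k],[10,50,90]).round(4))
E
```

```text
side 0.0 14 [0.0759 0.0865 0.0872]
side 0.01 17 [0.0864 0.0881 0.0897]
side 0.02 14 [0.07   0.0793 0.0899]
side 0.03 24 [0.0705 0.0889 0.0918]
side 0.04 151 [0.0904 0.2546 0.2923]
side 0.05 31 [0.0703 0.0927 0.2749]
side 0.06 182 [0.0942 0.1684 0.2061]
side 0.07 54 [0.0704 0.1136 0.1783]
side 0.08 24 [0.0704 0.0753 0.0791]
side 0.09 10 [0.0686 0.0728 0.0818]
side 0.1 12 [0.0698 0.0711 0.1012]
side 0.11 15 [0.0684 0.071  0.1005]
side 0.12 13 [0.0713 0.0731 0.0746]
side 0.13 8 [0.0723 0.0732 0.0748]
top 0.04 44 [0.2575 0.2727 0.2943]
```

View pics/s3.png

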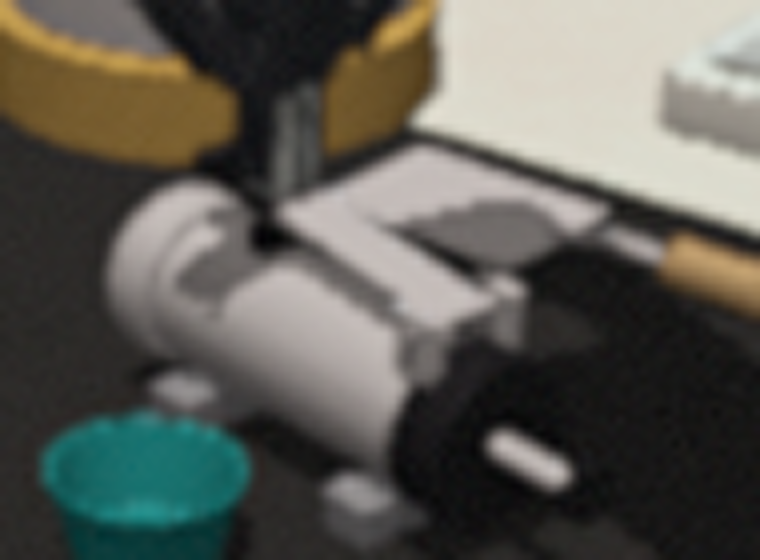

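The lever is still about 0.1 rad up by the depth readings (the grip is near (265,235) in the crop, under the finger). I'll keep pressing down.

Call:
{"api": "move_arm", "payload": {"targets": [0,0,0,0,0,0.003,255,0,0,0,0,0,0.006,255,0,0,0,0,0,0.006,255]}}

```text
time: 5.88
tool_pos: [0.6182, -0.2788, 0.0896]
tcp_rot: [-0.0, 0.107, 0.994, 0.0]
wrist_force: [-0.2, 0.8, 0.2]
width: 0.002
```

```bash
cat > lev.py <<'E'
from h import *
im,d=robot.get_image('side'); W=cloud('side',d)
u=np.array([.977,-.213]); v=np.array([.213,.977]); o=np.array([.538,-.266])
S=(W[...,:2]-o)@u; Y=(W[...,:2]-o)@v-.001; Z=W[...,2]
k=(abs(Y)<.009)&(S>0)&(S<.075)&(Z>.081)&(Z<.098)
p=np.polyfit(S[k],Z[k],1); r=Z[k]-np.polyval(p,S[k]); g=abs(r)<.003; print(k.sum(),np.polyfit(S[k][g],Z[k][g],1))
k=(abs(Y)<.012)&(S>.095)&(S<.12)&(Z>.078)&(Z<.12); print('grip',k.sum(),np.sort(Z[k]).round(4),S[k].round(3))
E
python3 lev.py
```

```text
107 [0.04700271 0.08608009]
grip 23 [0.0849 0.0852 0.0869 0.0881 0.0886 0.0891 0.0893 0.0898 0.0905 0.0909
 0.0914 0.0914 0.0922 0.0928 0.0928 0.0929 0.093  0.0931 0.0932 0.0933
 0.0937 0.0942 0.0951] [0.111 0.114 0.113 0.111 0.11  0.115 0.11  0.106 0.107 0.105 0.113 0.112
 0.106 0.103 0.103 0.098 0.107 0.103 0.099 0.099 0.107 0.102 0.098]
```

Call:
{"api": "move_arm", "payload": {"targets": [0,0,0,0,0,0.003,255,0,0,0,0,0,0.005,255,0,0,0,0,0,0.005,255]}}

```text
time: 6.18
tool_pos: [0.6185, -0.279, 0.0853]
tcp_rot: [-0.0, 0.107, 0.994, -0.0]
wrist_force: [0.2, 0.6, -0.4]
width: 0.001
```

```bash
python3 lev.py
```

```text
104 [-0.00322586  0.08622598]
grip 23 [0.081  0.0815 0.0822 0.0827 0.0827 0.0828 0.0834 0.0842 0.0849 0.0852
 0.0859 0.0864 0.0865 0.0867 0.0869 0.0869 0.087  0.0871 0.0875 0.0876
 0.0877 0.0884 0.0885] [0.116 0.114 0.115 0.111 0.11  0.109 0.115 0.11  0.109 0.107 0.103 0.115
 0.112 0.105 0.103 0.101 0.102 0.11  0.105 0.103 0.1   0.101 0.097]
```

Call:
{"api": "move_arm", "payload": {"targets": [0,0,0,0,0,0.001,255,0,0,0,0,0,0.002,255,0,0,0,0,0,0.002,255]}}

```text
time: 6.48
tool_pos: [0.6184, -0.2789, 0.0851]
tcp_rot: [-0.0, 0.107, 0.994, 0.0]
wrist_force: [-3.2, 1.4, 8.0]
width: -0.001
```

```bash
python3 lev.py; python3 -c "
from h import *; print(robot.read_state())"
```

```text
107 [-0.01730205  0.08641048]
grip 22 [0.0815 0.0817 0.0823 0.0824 0.0828 0.0846 0.0847 0.085  0.0852 0.0854
 0.0854 0.0858 0.0861 0.0865 0.0866 0.0871 0.0871 0.0873 0.0882 0.0884
 0.0885 0.0891] [0.114 0.114 0.116 0.113 0.109 0.106 0.115 0.113 0.109 0.104 0.105 0.114
 0.106 0.105 0.102 0.099 0.109 0.106 0.101 0.099 0.101 0.098]
{'time': 6.5333, 'joints': array([-5.27006925e-01,  4.68582561e-01,  1.57130390e+00, -2.51911585e-04,
        1.10216560e+00, -1.88304050e+00]), 'qvel': array([ 0.00205699, -0.00206764,  0.00220164,  0.00075938, -0.00060043,
       -0.00115557]), 'joint_torque': array([-1.18987067e-01, -4.23895347e+01, -2.58221537e+01,  4.00042534e-02,
       -9.67180431e-01,  1.34595422e-03]), 'tool_pos': array([ 0.61843007, -0.27895778,  0.08511944]), 'tcp_rot': array([-2.55555921e-04,  1.07118539e-01,  9.94246224e-01, -9.02817889e-06]), 'wrist_force': array([-2.8006484 ,  1.38086481,  7.28121875]), 'torque': array([0.26084445, 0.45474503, 0.02319667]), 'width': -0.005948169990797145}
```

The lever reads level (slope about 0), and the stop pushed back with 8 N and no further travel. Now I retreat upwards and check it.

Call:
{"api": "move_arm", "payload": {"targets": [0,0,0,0,0,-0.04,255,0,0,0,0,0,-0.08,255,0,0,0,0.04,0,-0.12,255,0,0,0,0.08,0,-0.14,255,0,0,0,0.08,0,-0.14,255]}}

```text
time: 6.95
tool_pos: [0.5392, -0.2621, 0.2276]
tcp_rot: [0.002, 0.107, 0.994, -0.001]
wrist_force: [0.7, 0.3, -0.3]
width: -0.002
```

```bash
python3 lev.py;  python3 - <<'E'
from h import *
s=robot.read_state(); print(s['tool_pos'])
im,d=robot.get_image('wrist'); W=cloud('wrist',d)
im2,d2=robot.get_image('side'); V=cloud('side',d2)
c=cv2.resize(im2[110:215,270:410],(560,420),interpolation=cv2.INTER_CUBIC)
cv2.imwrite('pics/w2.png',np.vstack([im[100:]*1,c])[:,:,::-1][:600] if 0 else cv2.resize(np.hstack([im,c]),(800,300))[...,::-1])
u=np.array([.977,-.213]); v=np.array([.213,.977]); o=np.array([.538,-.266])
for n,A in(('w',W),('s',V)):
    S=(A[...,:2]-o)@u; Y=(A[...,:2]-o)@v-.001; Z=A[...,2]
    for q in np.arange(0,.13,.01):
        k=(abs(Y)<.008)&(S>=q)&(S<q+.01)&(Z>.05)&(Z<.14)
        if k.sum()>2: print(n,q.round(2),k.sum(),np.percentile(Z[k],[10,50,90]).round(4))
    k=(np.hypot(A[...,0]-s['tool_pos'][0],A[...,1]-s['tool_pos'][1])<.02)&(Z>.13)
    if k.any(): print(n,'finger lowest z',np.percentile(Z[k],[0,2,10]))
E
```

```text
97 [-0.01359957  0.08643226]
grip 38 [0.0808 0.0813 0.0821 0.083  0.0831 0.0845 0.0849 0.0853 0.0853 0.0856
 0.0858 0.0859 0.0861 0.0861 0.0861 0.0863 0.0863 0.0865 0.0865 0.0866
 0.0868 0.0869 0.0869 0.087  0.0871 0.0871 0.0874 0.0874 0.0875 0.0876
 0.0878 0.088  0.0882 0.0884 0.0887 0.0887 0.089  0.089 ] [0.113 0.119 0.116 0.114 0.108 0.109 0.114 0.11  0.112 0.108 0.108 0.106
 0.103 0.104 0.1   0.115 0.111 0.111 0.108 0.102 0.101 0.101 0.099 0.098
 0.095 0.115 0.109 0.106 0.104 0.102 0.098 0.097 0.095 0.11  0.105 0.103
 0.097 0.101]
[ 0.53812298 -0.26186739  0.22805101]
w 0.0 252 [0.083  0.0853 0.0862]
w 0.01 209 [0.0843 0.0854 0.0862]
w 0.02 201 [0.0846 0.0854 0.0862]
w 0.03 192 [0.0845 0.0855 0.0863]
w 0.04 189 [0.0847 0.0855 0.0862]
w 0.05 186 [0.0846 0.0855 0.0862]
w 0.06 22 [0.0846 0.0851 0.0863]
w finger lowest z [0.23307393 0.23973874 0.25467371]
s 0.0 14 [0.075  0.0856 0.0864]
s 0.01 9 [0.0854 0.0861 0.0867]
s 0.02 19 [0.0696 0.0859 0.0869]
s 0.03 23 [0.0693 0.0713 0.0865]
s 0.04 18 [0.0702 0.0839 0.0872]
s 0.05 24 [0.069  0.085  0.0865]
s 0.06 18 [0.0694 0.083  0.0863]
s 0.07 26 [0.0693 0.0718 0.0867]
s 0.08 20 [0.0699 0.0804 0.0875]
s 0.09 17 [0.0691 0.0862 0.0876]
s 0.1 17 [0.0701 0.0862 0.0882]
s 0.11 13 [0.0695 0.0716 0.0874]
s 0.12 9 [0.0688 0.0728 0.0745]
s finger lowest z [0.22910438 0.23167839 0.24298454]
```

View pics/w2.png

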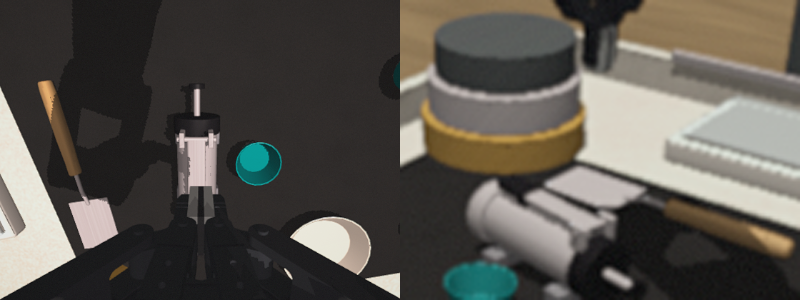

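The wrist depth along the lever is flat (0.0853–0.0855 m), and the picture shows it folded along the barrel at about (195,165). The fingertips sit near TCP height rather than 19 mm ahead of it, so I'll allow for that.

The case is next.

Call:
{"api": "move_arm", "payload": {"targets": [0,0,0.395,0.111,0.311,0,255,0,0,0.395,0.111,0.311,0,255,0,0,0.395,0.111,0.311,0,255,0,0,0.395,0.111,0.311,0,255,0,0,0.395,0.111,0.311,0,255,0,0,0.395,0.111,0.311,0,255,0,0,0.395,0.111,0.311,0,255,0,0,0.395,0.111,0.311,0,255,0,0,0.395,0.111,0.311,0,255,0,0,0.395,0.111,0.311,0,255,0,0,0.395,0.111,0.311,0,255]}}

```text
time: 8.02
tool_pos: [0.4982, 0.0657, 0.2222]
tcp_rot: [-0.001, 0.3, 0.954, -0.001]
wrist_force: [0.3, 0.5, -0.5]
width: -0.002
```

```bash
python3 - <<'E'
from h import *
s=robot.read_state(); Rt=q2R(s['tcp_rot']); print(s['tool_pos'],Rt[:,0].round(3),Rt[:,1].round(3))
im,d=robot.get_image('wrist'); W=cloud('wrist',d); im2,d2=robot.get_image('top'); V=cloud('top',d2)
cv2.imwrite('pics/w3.png',np.hstack([cv2.resize(im,(400,300)),cv2.resize(im2[180:280,160:300],(400,300))])[...,::-1])
for n,A in(('w',W),('t',V)):
    m=(np.hypot(A[...,0]-.548,A[...,1]-.139)<.08)&(A[...,2]>.09)&(A[...,2]<.115)
    if m.sum()>20:
        r=cv2.minAreaRect(A[m][:,:2].astype(np.float32)); print(n,m.sum(),r)
        c=np.array(r[0]); print('case centre in tool',(Rt.T@(np.array([*c,.1])-s['tool_pos'])).round(4))
E
```

```text
[0.4982309  0.06572023 0.22219359] [-0.82   0.572  0.001] [ 0.572  0.82  -0.002]
w 5883 ((0.5485447645187378, 0.1370512992143631), (0.030547572299838066, 0.12087105959653854), 55.01786804199219)
case centre in tool [-0.0006  0.0875  0.1221]
t 40 ((0.5018293261528015, 0.16801345348358154), (0.025446511805057526, 0.012554815039038658), 62.900169372558594)
case centre in tool [0.0554 0.0862 0.1221]
```

View pics/w3.png

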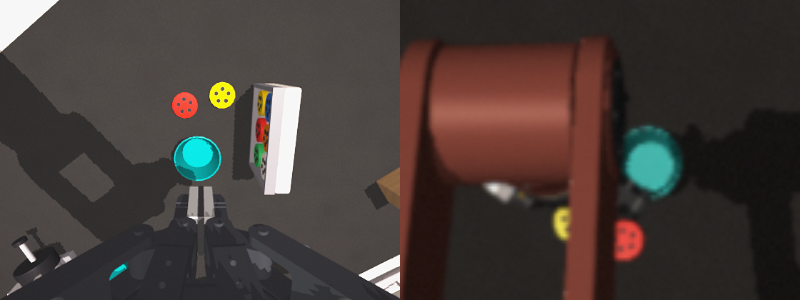

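The wrist picture shows the case's window with its coloured discs at about (262,130), facing the tool; the white back is on the far side. The case centre is straight ahead in +y, at 87.5 mm. I'll descend and approach.

Call:
{"api": "move_arm", "payload": {"targets": [0,0,0,0,0,0.04,255,0,0,0,0,0,0.08,255,0,0,0,0,0.01,0.12,255,0,0,0,0,0.03,0.137,255,0,0,0,0,0.045,0.137,255,0,0,0,0,0.049,0.137,255,0,0,0,0,0.052,0.137,255,0,0,0,0,0.055,0.137,255,0,0,0,0,0.055,0.137,255]}}

```text
time: 8.87
tool_pos: [0.5309, 0.1102, 0.0876]
tcp_rot: [0.001, 0.301, 0.954, 0.0]
wrist_force: [-0.2, -0.0, 0.4]
width: 0.0
```

```bash
cat > c.py <<'E'
from h import *
import sys
s=robot.read_state(); Rt=q2R(s['tcp_rot']); print(s['time'],s['tool_pos'],s['wrist_force'])
im2,d2=robot.get_image('side'); V=cloud('side',d2); im,d=robot.get_image('wrist')
cv2.imwrite(sys.argv[1],np.hstack([cv2.resize(im2[180:360,120:360],(400,300)),cv2.resize(im,(400,300))])[...,::-1])
E
python3 c.py pics/c1.png
```

```text
8.8667 [0.53086504 0.11015114 0.08757981] [-0.24929683 -0.00480549  0.42674679]
```

View pics/c1.png

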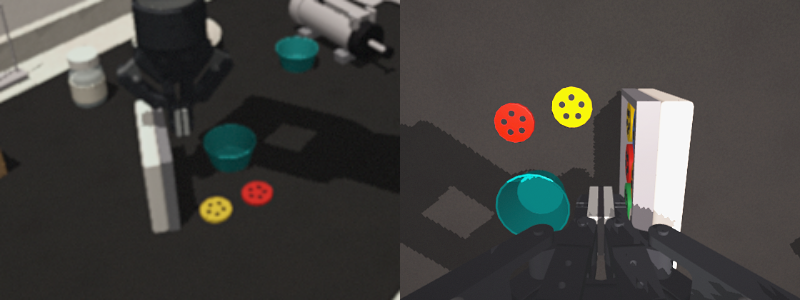

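The finger is just short of the window near its top edge (right picture, about (600,200) against the face at (635,170)). I'll push slowly.

Call:
{"api": "move_arm", "payload": {"targets": [0,0,0,0,0.003,0,255,0,0,0,0,0.006,0,255,0,0,0,0,0.009,0,255,0,0,0,0,0.011,0,255,0,0,0,0,0.013,0,255,0,0,0,0,0.015,0,255,0,0,0,0,0.017,0,255,0,0,0,0,0.019,0,255,0,0,0,0,0.021,0,255,0,0,0,0,0.023,0,255,0,0,0,0,0.025,0,255,0,0,0,0,0.025,0,255]}}

```text
time: 9.97
tool_pos: [0.5442, 0.1315, 0.0864]
tcp_rot: [0.0, 0.3, 0.954, 0.0]
wrist_force: [-0.5, 0.0, -0.7]
width: 0.003
```

```bash
cat > m.py <<'E'
from h import *
s=robot.read_state(); Rt=q2R(s['tcp_rot']); print(s['time'],s['tool_pos'],s['wrist_force'].round(1))
im,d=robot.get_image('side'); W=cloud('side',d)
p=np.array([.574,.819]);v=np.array([-.819,.574]); c=np.array([.5485,.137])
P=(W[...,:2]-c)@p; L=(W[...,:2]-c)@v; Z=W[...,2]
for b in robot.silhouettes('side','disc_case')[:1]:
    m=b['mask']&(d>0); print(b['score'],m.sum(),'P',np.percentile(P[m],[2,50,98]).round(3),'L',np.percentile(L[m],[2,98]).round(3),'Z',np.percentile(Z[m],[2,50,98]).round(3))
    for z in np.arange(0,.12,.01):
        k=m&(Z>=z)&(Z<z+.01)
        if k.sum()>3: print(z.round(2),k.sum(),np.percentile(P[k],[5,50,95]).round(3))
E
python3 m.py
```

```text
9.9667 [0.54422007 0.13154449 0.0864263 ] [-0.5  0.  -0.7]
0.72 1568 P [-0.011  0.013  0.036] L [-0.05   0.065] Z [0.004 0.077 0.107]
0.0 57 [-0.01   0.014  0.045]
0.01 176 [-0.012 -0.008  0.013]
0.02 87 [-0.009 -0.001  0.018]
0.03 108 [-0.006  0.     0.02 ]
0.04 125 [-0.003  0.001  0.022]
0.05 94 [-0.002  0.008  0.025]
0.06 81 [0.001 0.013 0.027]
0.07 97 [0.002 0.012 0.03 ]
0.08 90 [0.005 0.016 0.032]
0.09 97 [0.005 0.024 0.037]
0.1 547 [0.009 0.022 0.035]
0.11 4 [0.006 0.006 0.007]
```

It is tipping about its back edge without sliding (about 13°). A few more millimetres should take it past balance.

Call:
{"api": "move_arm", "payload": {"targets": [0,0,0,0,0.002,0,255,0,0,0,0,0.004,0,255,0,0,0,0,0.006,0,255,0,0,0,0,0.008,0,255,0,0,0,0,0.01,0,255,0,0,0,0,0.012,0,255,0,0,0,0,0.012,0,255,0,0,0,0,0.012,0,255,0,0,0,0,0.012,0,255]}}

```text
time: 10.82
tool_pos: [0.5507, 0.1411, 0.0864]
tcp_rot: [-0.0, 0.3, 0.954, -0.0]
wrist_force: [-0.1, 0.4, 0.3]
width: 0.002
```

```bash
python3 m.py
```

```text
10.8167 [0.55074417 0.14106796 0.08635051] [-0.1  0.4  0.3]
0.9 2854 P [0.02  0.07  0.115] L [-0.053  0.065] Z [0.009 0.028 0.034]
0.0 99 [0.023 0.069 0.111]
0.01 264 [0.023 0.069 0.111]
0.02 1756 [0.027 0.069 0.11 ]
0.03 735 [0.019 0.074 0.116]
```

It toppled and lies flat where expected, with its top at about 0.033 m and P 0.02–0.115. Now I retreat up and do the final check.

Call:
{"api": "move_arm", "payload": {"targets": [0,0,0,0,0,-0.04,255,0,0,0,0,-0.01,-0.08,255,0,0,0,0,-0.03,-0.12,255,0,0,0,0.01,-0.06,-0.15,255,0,0,0,0.02,-0.09,-0.17,255,0,0,0,0.03,-0.12,-0.18,255,0,0,0,0.03,-0.15,-0.19,255,0,0,0,0.03,-0.18,-0.2,255,0,0,0,0.03,-0.18,-0.2,255,0,0,0,0.03,-0.18,-0.2,255]}}

```text
time: 11.75
tool_pos: [0.4231, 0.0098, 0.2874]
tcp_rot: [0.001, 0.302, 0.953, 0.0]
wrist_force: [0.0, -0.3, -0.9]
width: 0.001
```

```bash
python3 m.py; python3 lev.py|head -1; python3 - <<'E'
from h import *
ims=[]
for n in('side','top'):
    im,d=robot.get_image(n); ims.append(cv2.resize(im,(400,300)))
    for t in('disc_case','cup_a','disc_a','pie_plate','jar','packet','spatula'):
        for b in robot.boxes_of(n,t)[:2]: print(n,t,round(b['score'],2),w(n,b['position']).round(3))
cv2.imwrite('pics/f.png',np.hstack(ims)[...,::-1])
E
```

```text
11.75 [0.42310663 0.00984565 0.28742448] [ 0.  -0.3 -0.9]
0.9 2936 P [0.018 0.069 0.116] L [-0.054  0.064] Z [0.004 0.028 0.034]
0.0 172 [0.016 0.071 0.125]
0.01 280 [0.023 0.067 0.112]
0.02 1758 [0.026 0.069 0.11 ]
0.03 725 [0.019 0.074 0.116]
94 [-0.00682687  0.08591941]
side disc_case 0.65 [0.572 0.202 0.028]
side cup_a 0.92 [0.536 0.032 0.023]
side cup_a 0.85 [ 0.606 -0.197  0.021]
side disc_a 0.53 [0.473 0.118 0.009]
side disc_a 0.29 [ 0.598 -0.278  0.084]
side pie_plate 0.76 [ 0.802 -0.117  0.01 ]
side pie_plate 0.71 [0.576 0.203 0.03 ]
side jar 0.73 [0.763 0.085 0.054]
side packet 0.91 [0.721 0.294 0.055]
side packet 0.41 [ 0.599 -0.275  0.087]
side spatula 0.85 [ 0.563 -0.454  0.009]
top disc_case 0.77 [0.588 0.193 0.027]
top cup_a 0.85 [ 0.609 -0.194  0.013]
top cup_a 0.6 [0.537 0.037 0.013]
top pie_plate 0.95 [ 0.798 -0.104  0.011]
top jar 0.61 [ 0.793 -0.104  0.009]
top jar 0.55 [0.771 0.073 0.084]
top packet 0.87 [0.736 0.282 0.065]
top spatula 0.8 [ 0.639 -0.465  0.008]
```

View pics/f.png

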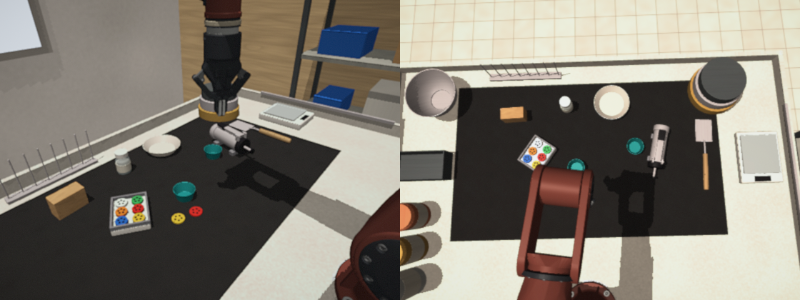

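The final pictures show the case flat with its six discs facing up (side view, about (130,213)), the lever folded along the barrel, and everything else in its place. I'm handing in.

```bash
python3 -c "
from bench import robot; print(robot.sign_off())"
```

```text
the job is handed in; nothing more can be done
None
```

The job is handed in: the lever is folded down along the barrel, and the disc case lies flat with its six discs facing up. I did the lever first, and used only pushes with the shut fingers. It took about 12 s of robot time.

- **Lever:** I pushed it down until the stop pushed back at about 8 N with no further travel. After I let go, the wrist camera's depth along the visible half of the lever was flat to about 0.2 mm. The coarser side camera gave a slope of about -0.007.
- **Disc case:** I pushed the window face near its top, and the case tipped about its back bottom edge without noticeable sliding. Its top face is now about 30 mm above the mat, and the last picture shows the six discs upwards.
- **Other things:** the cups, plate, jar and packet were found within about 6 mm of where they started, which is about the detection error. The spatula was too in the top view; the side view put it 21 mm off, but that camera sees only part of it. The network reported only one of the two loose discs at the end, but the final picture shows both in place.
- **Disagreement:** the shut fingertips measured near TCP height, not 19 mm ahead of it as described. I allowed for this by going on force and depth.

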